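Set the siding route on the model railway's switch boxes

ROBOT

A 6-joint arm with a two-finger parallel gripper is mounted at the origin on the work surface. World frame = base frame: x ahead of the robot, y to its left, z up, the work surface at z = 0. Lengths are in m, angles in rad, forces in N, time in s.
With the tool pointing down it reaches from about 0.15 to 0.775 m from the base axis. Payload 6.1 kg.
Tool frame: the origin (TCP) lies at the very end of the fingers, on their centre line; the grasp point (between the pads) lies 19 mm behind it; z points along the fingers, y is the line along which they close (so a half turn about z gives the same grasp; the last joint's range is limited). The gripper opens to 85 mm and grips with 20 to 120 N. Pads are 22 mm wide; open, the fingers measure 114 mm over their backs; the gripper's body (76 mm by 85 mm) begins 54 mm behind the grasp point. The pads swing forward as they close: fully open they stand 13 mm farther back than shut.
Start: joints at [-1.261, 0.126, -0.04, 1.405, 0, 1.571], TCP at [0.16, -0.5, 0.21] pointing down, gripper open.
Joint ranges: [-2.72, 2.72], [-0.95, 1.95], [-1.27, 1.35], [-1.78, 2.02], [-1.46, 1.47], [-3.14, 3.14]. Speed limits (rad/s): [2.39, 2.39, 3.01, 3.14, 3.14, 3.14].

INTERFACE

Orientations are given as a unit quaternion [w, x, y, z].
In Python, from workcell import goto, move_straight, set_joints, gripper_open, gripper_close, wait, inverse_kinematics, sense, get_image, calibration, PlanningError, close_job gives the robot as it stands. Calls block until the motion is done:
- goto(position, orientation): joint-space move of the TCP to a pose.
- move_straight(position, ori=None, speed=0.15, guard=None): straight line of the TCP; ori=None keeps the orientation; speed is the mean speed in m/s. With guard (N) it stops when the force on the tool has changed by that much, and returns True; else False.
- set_joints(angles): joint-space move.
- gripper_open() and gripper_close(strength=None): open the fingers fully, or close them until they stop; strength is the grip in N (None keeps the last).
- wait(seconds).
- inverse_kinematics(position, orientation): joint angles nearest the present ones, or None.
- sense(): the state.
- get_image(name): name is "scene" or "side" or "wrist"; returns the picture (384x512x3 uint8, red, green, blue); there is no depth.
- calibration(name): a dict with "fov_y" (degrees; the focal length in pixels is half the picture's height over the tangent of half this angle, whatever the lens; pixels are square), "cx", "cy" (the principal point, pixels), "eye" and "rotation" of the camera in the world; the wrist camera has in their place "tool_from_camera" (4x4, takes a point from camera to tool coordinates, whose origin is the TCP and whose axes are the flange's). Camera axes: x right, y down, z forward; pixel columns grow to the right and rows downward; lengths in m; the calibration is good to about 2 mm. A picture is of the moment at which its call begins: read the wrist's pose just before it. calibration takes no time and is no camera call.
A pose or a line that the arm cannot do raises PlanningError and nothing moves.
- close_job(): hands the job in; it is judged then, once.
The state is a dict: "clock": time; "joint_pos": joint angles; "qd": joint speeds; "effort": joint torques, N m; "tcp_pos": TCP position; "orientation": TCP orientation; "force": force on the tool from outside, world axes, zero at the start; "ft_torque": the same for the moment, N m; "width": opening from 0.0 (shut) to 1.0 (fully open); "grasp_force": force on a finger pad.
Only numpy, scipy, OpenCV 4.12 (cv2) and the standard library are available. Lean on these libraries where they do the work, as an engineer would, in place of code of your own. Each camera call takes 0.05 s, during which the arm holds its last target. There are 200 camera calls.

TASK

Set the route on the model railway with the closed fingertips: press down the raised, white-striped half of the yellow rocker until it has tipped fully over (power on), then do the same with the blue rocker (siding chosen), and last press the green button all the way down for a moment and let it spring back up (points thrown). Work strictly in that order and do not press the red button. Only press: the switch boxes must not be lifted, tipped or shoved out of place, and the models, jars, bottle and brush standing around are to be left where they are.

Things in the scene. Friction and masses are not known exactly. Their poses are not given: they have to be found in the camera images.
- yellow_box: loose dark grey switch box (0.3 to 0.7 kg), 100 x 76 mm along its x, y, 36 mm tall, yellow rocker on top. Origin: centre of underside. Rocker: shallow V, 58 mm along box x, 30 mm wide, pivot over the box centre along box y. Its raised, white-striped half lies on the box's +x side; fully pressed, that half is level, its top 44 mm above the table. +x points roughly away from the robot
- yellow_rocker (a joint): yellow rocker angle in rad: 0 to 0.06 at the start (off, striped half raised), 0.40 fully over (on, striped half level). Stiff, with no spring: it stays where it is left. About 3 N on the middle of the striped half moves it; it stops dead at 0.40
- yellow_press (a point): middle of the striped half's top face, 20 mm from the valley of the V; it moves with the yellow rocker: about 51 mm above the table when off; when on, 44 mm above the table and 20 mm from the box centre along box +x
- blue_box: loose dark grey switch box (0.3 to 0.7 kg), 100 x 76 mm along its x, y, 36 mm tall, blue rocker on top. Origin: centre of underside. Rocker: shallow V, 58 mm along box x, 30 mm wide, pivot over the box centre along box y. Its raised, white-striped half lies on the box's +x side; fully pressed, that half is level, its top 44 mm above the table. +x points roughly towards the robot
- blue_rocker (a joint): blue rocker angle in rad: 0 to 0.06 at the start (off, striped half raised), 0.40 fully over (on, striped half level). Stiff, with no spring: it stays where it is left. About 3 N on the middle of the striped half moves it; it stops dead at 0.40
- blue_press (a point): middle of the striped half's top face, 20 mm from the valley of the V; it moves with the blue rocker: about 51 mm above the table when off; when on, 44 mm above the table and 20 mm from the box centre along box +x
- green_box: loose dark grey switch box (0.3 to 0.7 kg, rubber feet), 100 x 76 mm along its x and y, 36 mm tall, with a round green push button, 34 mm across, at the centre of its top. Origin: centre of its underside, on the table
- green_button (a joint): green button travel in m: 0 up, 0.006 fully down. Sprung: 1.5 N starts it, about 5 N takes it fully down, and it springs back up
- green_press (a point): centre of the green button's top face, 48 mm above the table when up, 42 mm when down
- red_box: loose dark grey switch box (0.3 to 0.7 kg, rubber feet), 100 x 76 mm along its x and y, 36 mm tall, with a round red push button, 34 mm across, at the centre of its top. Origin: centre of its underside, on the table. Not part of the job
- red_button (a joint): red button travel in m: 0 up, 0.006 fully down. Sprung: 1.5 N starts it, about 5 N takes it fully down, and it springs back up
- red_press (a point): centre of the red button's top face, 48 mm above the table when up, 42 mm when down
- paint_jar: green paint jar with a white lid, 38 mm across, 45 mm tall. A loose bystander: leave it alone. Origin: centre of its underside
- glue_bottle: white glue bottle with a red cap, 34 mm across, 85 mm tall. A loose bystander: leave it alone. Origin: centre of its underside
- model_house: model house, 38 x 32 mm, about 48 mm tall, tiled roof. A loose bystander: leave it alone. Origin: centre of its underside
- wagon: red model railway wagon, 96 x 30 mm, 41 mm tall. A loose bystander: leave it alone. Origin: centre of its underside (its axis lies along its x)
- tree: model fir tree on a round foot, 48 mm across, 90 mm tall. A loose bystander: leave it alone. Origin: centre of its underside
- yellow_jar: yellow paint jar with a white lid, 38 mm across, 45 mm tall. A loose bystander: leave it alone. Origin: centre of its underside
- brush: paint brush with a blue handle lying down, 170 mm long, 12 mm wide. A loose bystander: leave it alone. Origin: centre of its underside (its axis lies along its x)

How it is judged:
On the way, in this order (a step that is already met when the one before it is completed fails the run):
1. the yellow rocker is tipped fully over (value of joint yellow_rocker above 0.35 rad and not (value of joint blue_rocker above 0.35 rad)), for 0.1 s.
2. then the blue rocker is tipped fully over (value of joint each of yellow_rocker, blue_rocker above 0.35 rad), for 0.1 s.
3. then the green button is pressed all the way down (all of step 2 and value of joint green_button above 0.0045 m), for 0.05 s.
At the end, for the whole second after the job is handed in: Both rockers fully over (at least 0.35 of 0.40 rad), green and red buttons up (within 1.5 mm), all four boxes upright, at rest and within 25 mm of where they stood, bystanders within 30 mm of where they stood (all of step 2 and value of joint each of green_button, red_button below 0.0015 m and distance of each of yellow_box, blue_box, green_box, red_box from where it was at the start of the episode below 0.025 m and angle between each of yellow_box, blue_box, green_box, red_box's own z axis and vertical below 0.1 rad and linear speed of each of yellow_box, blue_box, green_box, red_box below 0.02 m/s and distance of each of paint_jar, glue_bottle, model_house, wagon, tree, yellow_jar, brush from where it was at the start of the episode below 0.03 m); the robot touches nothing.
It fails at once if the blue rocker is tipped over while the yellow one is not on (value of joint blue_rocker above 0.2 rad and not (value of joint yellow_rocker above 0.35 rad)).
It fails at once if the green button is pressed before both rockers are on (value of joint green_button above 0.003 m and (not (value of joint yellow_rocker above 0.35 rad) or not (value of joint blue_rocker above 0.35 rad))).
It fails at once if the red button is pressed (value of joint red_button above 0.002 m).
It fails at once if a switch box is lifted (10 mm), tipped (0.15 rad) or shoved (25 mm) (height (world z) of any of yellow_box, blue_box, green_box, red_box above 0.01 m or angle between any of yellow_box, blue_box, green_box, red_box's own z axis and vertical above 0.15 rad or distance of any of yellow_box, blue_box, green_box, red_box from where it was at the start of the episode above 0.025 m).
It fails at once if a bystander is lifted, shoved (30 mm) or knocked over (distance of any of paint_jar, glue_bottle, model_house, wagon, tree, yellow_jar, brush from where it was at the start of the episode above 0.03 m or angle between any of paint_jar, glue_bottle, model_house, wagon, tree, yellow_jar's own z axis and vertical above 0.5 rad).
It also fails if it takes over 48 s, if anything falls off the work surface, if the arm or the gripper's body presses on something with over 40 N, if the wrist force passes 120 N, or if a joint passes its speed limit or range.

## Working session

There is one attempt and no reset: what is moved stays moved. The work goes in short steps, each a Python script; the robot and the scene stay as the last script left them, time stands still between calls to the robot, and variables do not carry over. Pictures are saved under pics/ and viewed, at most 10 in all, crops included, and the job is handed in when it is done.

```bash
mkdir -p pics
python3 - <<'E'
from workcell import *
import cv2
for n in("scene","side"):
    cv2.imwrite(f"pics/{n}.png",get_image(n)[:,:,::-1]); print(n,calibration(n))
print(calibration("wrist")); print(sense())
E
```

```text
scene {'fov_y': 45.182112336728494, 'cx': 252.96512547060078, 'cy': 193.66218962660875, 'eye': array([ 1.16356566, -0.6538424 ,  0.71258667]), 'rotation': array([-0.41833543,  0.83387392,  0.32519976, -0.15457963])}
side {'fov_y': 48.748435326885826, 'cx': 255.8947389139041, 'cy': 190.66639775978106, 'eye': array([0.37697704, 0.94891055, 0.71560688]), 'rotation': array([ 0.04882045, -0.11013812,  0.87417028, -0.47043861])}
{'fov_y': 61.46236235023602, 'cx': 250.11972610003056, 'cy': 191.20002543387366, 'tool_from_camera': array([[ 3.83958239e-04, -9.47942243e-01, -3.18442077e-01,
         8.18815839e-02],
       [ 9.99999216e-01, -1.54937289e-05,  1.25186063e-03,
         1.04933181e-04],
       [-1.19162542e-03, -3.18442308e-01,  9.47941494e-01,
        -1.64133263e-01],
       [ 0.00000000e+00,  0.00000000e+00,  0.00000000e+00,
         1.00000000e+00]])}
{'clock': 0.1, 'joint_pos': array([-1.26101221e+00,  1.26326680e-01, -4.05108710e-02,  1.40540669e+00,
        2.38551382e-05,  1.57081055e+00]), 'qd': array([-2.07467774e-04, -7.80598163e-04,  1.53185684e-03, -1.54418893e-03,
        9.26309992e-05,  6.68701470e-05]), 'effort': array([ 1.29991517e-04, -4.36902916e+01,  3.53605843e+01,  1.36152265e-02,
       -6.80586118e-05, -5.63378464e-06]), 'tcp_pos': array([ 0.15993199, -0.49962298,  0.20950093]), 'orientation': array([-7.17130968e-04,  9.88029029e-01,  1.54266375e-01, -9.99079296e-05]), 'force': array([-0.4682553 , -0.18627475,  0.48627223]), 'ft_torque': array([-0.01575192, -0.02892737, -0.01386037]), 'grasp_force': 0.0, 'width': 1.0039659556320264}
```

View pics/scene.png

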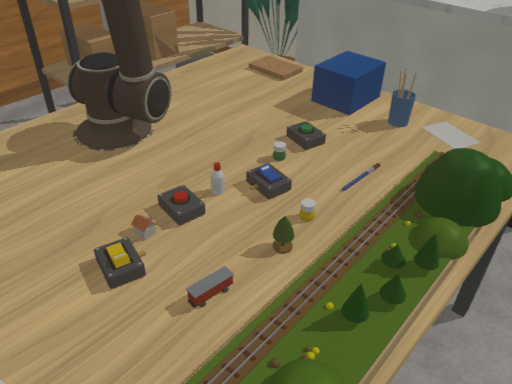

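View pics/side.png

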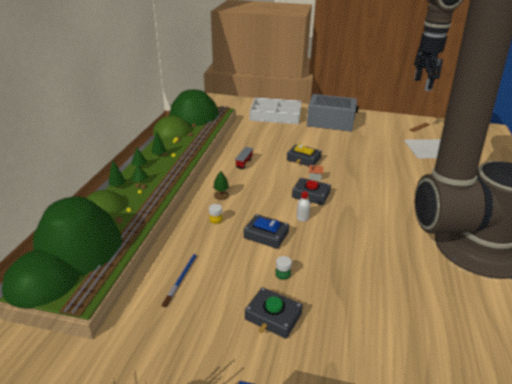

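```bash
cat > h.py <<'E'
from workcell import *
import numpy as np, cv2
from scipy.spatial.transform import Rotation as R
def rot(q): return R.from_quat(q,scalar_first=True).as_matrix()
def ray(name,uv,st=None):
    c=calibration(name); f=192/np.tan(np.radians(c["fov_y"]/2))
    d=np.array([(uv[0]-c["cx"])/f,(uv[1]-c["cy"])/f,1])
    if name=="wrist":
        T=c["tool_from_camera"]; M=rot(st["orientation"])
        return st["tcp_pos"]+M@T[:3,3], M@T[:3,:3]@d
    return np.array(c["eye"]),rot(c["rotation"])@d
def onplane(name,uv,z,st=None):
    e,d=ray(name,uv,st); return e+d*(z-e[2])/d[2]
def down(yaw): return [0,np.cos(yaw/2),np.sin(yaw/2),0]
E
python3 - <<'E'
from h import *
for n,a,b in(("y",(118,255),(304,150)),("b",(270,174),(267,223)),("g",(306,128),(274,304)),("r",(181,198),(312,185))):
    print(n,onplane("scene",a,.046).round(3),onplane("side",b,.046).round(3))
for n,a in dict(bottle=(217,193),house=(145,236),jar=(280,158),tree=(283,249)).items(): print(n,onplane("scene",a,0).round(3))
E
```

```text
y [ 0.516 -0.333  0.046] [ 0.509 -0.317  0.046]
b [0.553 0.098 0.046] [0.543 0.104 0.046]
g [0.474 0.355 0.046] [0.471 0.362 0.046]
r [ 0.465 -0.122  0.046] [ 0.454 -0.108  0.046]
bottle [ 0.468 -0.008  0.   ]
house [ 0.465 -0.234  0.   ]
jar [0.479 0.231 0.   ]
tree [ 0.722 -0.052  0.   ]
```

Run:
```python
from h import *
gripper_close()
ims=[];
for n,p in dict(y=(.512,-.325),b=(.548,.101),g=(.472,.358)).items():
    goto([*p,.2],down(0)); wait(.3); st=sense(); im=get_image("wrist"); ims.append(im)
    np.save(f"{n}.npy",np.r_[st["tcp_pos"],st["orientation"]]); cv2.imwrite(f"pics/w{n}.png",im[:,:,::-1])
    print(n,st["tcp_pos"].round(4),st["orientation"].round(3),st["joint_pos"].round(2),st["clock"],st["width"])
```

```text
y [ 0.5115 -0.3256  0.2001] [ 0.     1.    -0.001  0.   ] [-0.57  0.28  0.13  1.42 -0.    2.58] 2.625 0.002376815609820629
b [0.548 0.101 0.2  ] [ 0.  1. -0. -0.] [ 0.18  0.19  0.01  1.39 -0.   -2.96] 7.5333 0.0003420803994470729
g [0.4726 0.357  0.2001] [ 0.     1.    -0.001  0.   ] [ 0.65  0.25  0.1   1.41 -0.   -2.49] 8.925 0.0010070255285283126
```

View pics/wy.png

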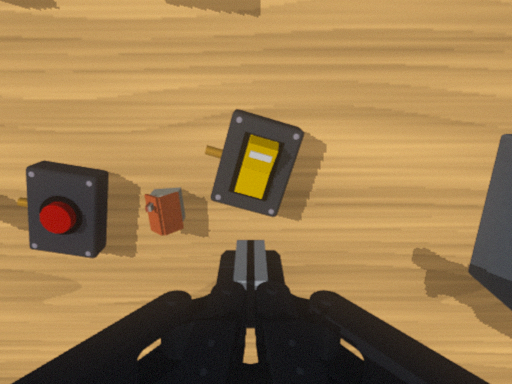

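View pics/wb.png

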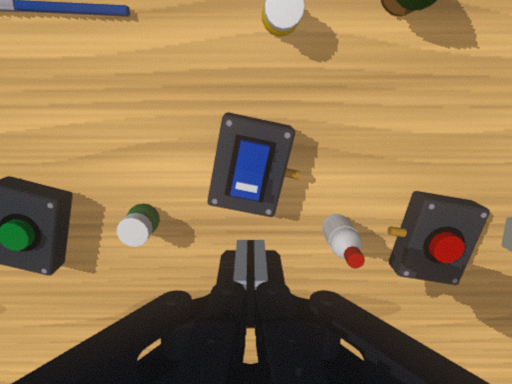

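View pics/wg.png

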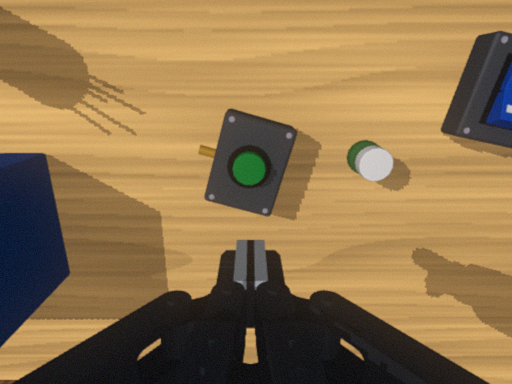

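```bash
cat > press.py <<'E'
from h import *
def load(n):
    v=np.load(f"{n}.npy"); return dict(tcp_pos=v[:3],orientation=v[3:])
def box(n,px):  # corners: up-left, up-right, low-right, low-left -> centre, yaw of box axis nearest world x
    P=np.array([onplane("wrist",p,.036,load(n))[:2] for p in px])
    d=P[0]+P[1]-P[2]-P[3]; 
    print(n,"sides",np.linalg.norm(P[0]-P[3]),np.linalg.norm(P[0]-P[1]))
    return P.mean(0),np.arctan2(d[1],d[0])
cy,ay=box("y",[(239,119),(297,136),(276,212),(218,197)])
cb,ab=box("b",[(229,123),(289,134),(269,212),(214,201)])
cg,ag=box("g",[(232,118),(290,135),(266,211),(211,197)])
u=lambda a:np.array([np.cos(a),np.sin(a)])
T=dict(y=(cy+.02*u(ay),ay),b=(cb-.02*u(ab),ab),g=(cg,ag))
for n,uv,z in(("y",(260,157),.051),("b",(247,188),.051),("g",(250,168),.048)): print(n,T[n],"direct",onplane("wrist",uv,z,load(n))[:2])
def press(n,ztop,zlow,guard):
    p,a=T[n]; q=down(a+np.pi/2)
    goto([*p,.17],q); move_straight([*p,ztop+.012],q); wait(.2)
    g=move_straight([*p,zlow],speed=.02,guard=guard); wait(.15); s=sense()
    print(n,g,s["tcp_pos"].round(4),s["force"].round(1),s["clock"])
    move_straight([*p,.17]); return g
E
python3 -c "import press"
```

```text
y sides 0.08582822350460455 0.06102968920543565
b sides 0.08508663812092075 0.06145518681243549
g sides 0.08692060019537036 0.060844293159064436
y (array([ 0.52876   , -0.33872939]), np.float64(-0.25333587369072263)) direct [ 0.52397904 -0.33592713]
b (array([0.5247167 , 0.10473532]), np.float64(-0.2140093326842139)) direct [0.528284   0.10362529]
g (array([0.47129047, 0.35713776]), np.float64(-0.27742398541131963)) direct [0.4731145  0.35665699]
```

Run:
```python
from press import *
press("y",.055,.041,12)
goto([.512,-.325,.2],down(0)); wait(.2)
a=get_image("wrist")[90:234,180:330]
cv2.imwrite("pics/y2.png",cv2.resize(a[:,:,::-1],None,fx=3,fy=3,interpolation=2)); print(sense()["clock"])
```

```text
y sides 0.08582822350460455 0.06102968920543565
b sides 0.08508663812092075 0.06145518681243549
g sides 0.08692060019537036 0.060844293159064436
y (array([ 0.52876   , -0.33872939]), np.float64(-0.25333587369072263)) direct [ 0.52397904 -0.33592713]
b (array([0.5247167 , 0.10473532]), np.float64(-0.2140093326842139)) direct [0.528284   0.10362529]
g (array([0.47129047, 0.35713776]), np.float64(-0.27742398541131963)) direct [0.4731145  0.35665699]
y False [ 0.5288 -0.3388  0.0411] [-0.6 -1.5  0.4] 14.7417
17.2
```

View pics/y2.png

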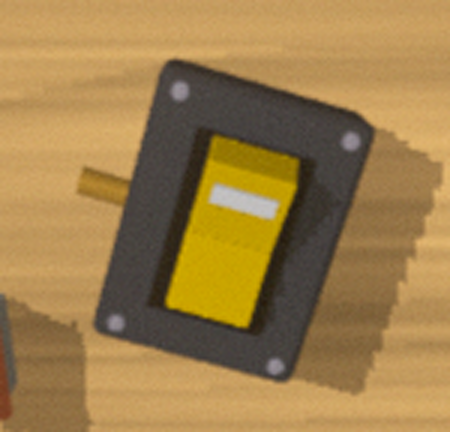

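Run:
```python
import cv2,numpy as np
a=cv2.imread("pics/wy.png")[90:234,180:330]; a=cv2.resize(a,(400,384),interpolation=2)
b=cv2.resize(cv2.imread("pics/y2.png"),(400,384))
cv2.imwrite("pics/cmp.png",np.hstack([a,b]))
from workcell import sense; s=sense(); print(s["width"],s["tcp_pos"],s["force"])
```

```text
0.0030691449889677837 [ 0.51200326 -0.32498706  0.19984823] [ 0.47329737 -0.00928997  0.28178446]
```

View pics/cmp.png

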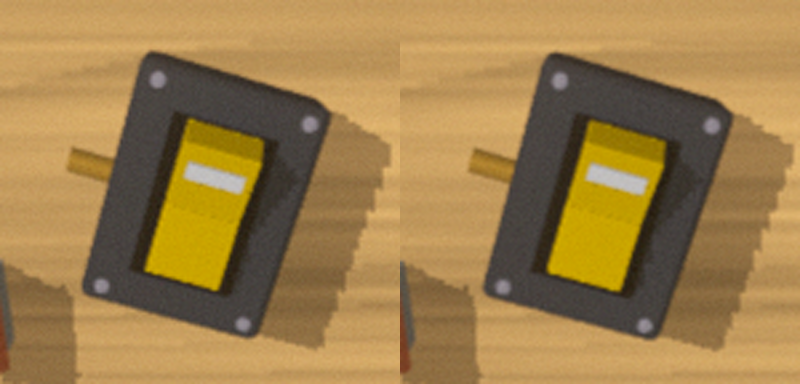

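```bash
python3 - <<'E' | tail -8
from press import *
p,a=T["y"]; q=down(a+np.pi/2)
move_straight([*p,.065],q,speed=.2); 
g=move_straight([*p,.041],speed=.03,guard=12); s=sense(); print(g,s)
w=get_image("wrist")[90:290,150:350]; sd=get_image("side")[115:175,274:334]; sc=get_image("scene")[215:295,80:160]
cv2.imwrite("pics/at.png",np.hstack([cv2.resize(i[:,:,::-1],(266,266),interpolation=2) for i in(w,sd,sc)]))
E
```

```text
g sides 0.086920672636967 0.06084431656324417
y (array([ 0.52875894, -0.33872954]), np.float64(-0.25333611453524596)) direct [ 0.52397804 -0.33592727]
b (array([0.52471564, 0.10473519]), np.float64(-0.21400962811994748)) direct [0.52828297 0.10362517]
g (array([0.47128942, 0.35713762]), np.float64(-0.27742426582824364)) direct [0.47311348 0.35665686]
False {'clock': 19.6167, 'joint_pos': array([-5.69754317e-01,  3.65053220e-01, -1.06229849e-01,  1.09923270e+00,
       -2.09350409e-05,  1.25437273e+00]), 'qd': array([-0.00041828, -0.00264592,  0.00168652,  0.00229019,  0.00091461,
       -0.00124306]), 'effort': array([-1.95993562e-04, -5.70224619e+01,  3.35932803e+01,  7.70509396e-04,
       -6.58652789e-05,  5.38447819e-05]), 'tcp_pos': array([ 0.52885599, -0.33880465,  0.04117219]), 'orientation': array([1.35651468e-04, 7.90768529e-01, 6.12115278e-01, 3.72254301e-05]), 'force': array([ 0.00279267,  0.63621713, -0.69027082]), 'ft_torque': array([-0.02482697, -0.03672573,  0.05545215]), 'grasp_force': 0.0, 'width': 0.0015436392244697994}
```

View pics/at.png

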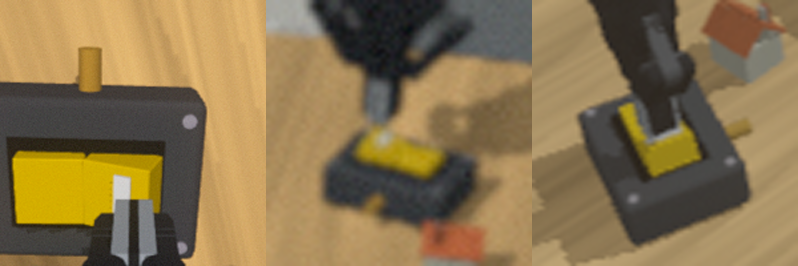

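```bash
python3 - <<'E' | tail -12
from press import *
p,a=T["y"]
for z in np.arange(.038,.02,-.003):
    g=move_straight([*p,z],speed=.03,guard=10); s=sense(); print(g,s["tcp_pos"].round(4),s["force"].round(1),s["clock"])
    if g: break
w=get_image("wrist")[90:290,150:350]; sd=get_image("side")[115:175,274:334]; sc=get_image("scene")[215:295,80:160]
cv2.imwrite("pics/at2.png",np.hstack([cv2.resize(i[:,:,::-1],(266,266),interpolation=2) for i in(w,sd,sc)]))
E
```

```text
y sides 0.08588819208975988 0.06103766893937833
b sides 0.0851504618229359 0.06146433863729524
g sides 0.08698283694660706 0.06085293435388612
y (array([ 0.52817562, -0.33845644]), np.float64(-0.2532113776818124)) direct [ 0.52343041 -0.33566765]
b (array([0.52412889, 0.10500606]), np.float64(-0.21392710379451924)) direct [0.52770966 0.10388821]
g (array([0.47070488, 0.35741151]), np.float64(-0.2773260274294305)) direct [0.47255323 0.35692119]
False [ 0.5279 -0.3383  0.0377] [-0.2  0.1 -0.6] 20.0167
False [ 0.528  -0.3383  0.0347] [-0.5  0.9  0.5] 20.2667
False [ 0.5283 -0.3385  0.032 ] [ 1.1 -0.1  0.4] 20.5167
False [ 0.5281 -0.3384  0.0289] [0.3 0.6 0.7] 20.7667
False [ 0.528  -0.3384  0.0257] [ 0.8 -0.8  1.4] 21.0167
False [ 0.5283 -0.3385  0.023 ] [1.  0.2 1.8] 21.2667
```

View pics/at2.png

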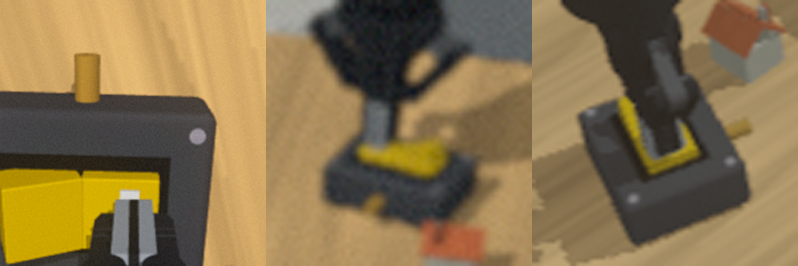

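```bash
python3 - <<'E' | tail -12
from press import *
s=sense();p=s["tcp_pos"][:2]; print(s["force"])
for z in np.arange(.0215,.008,-.0015):
    g=move_straight([*p,z],speed=.02,guard=8); s=sense(); print(g,s["tcp_pos"].round(4),s["force"].round(1),s["clock"])
    if g or s["force"][2]>10: break
E
```

```text
y sides 0.0858882041839211 0.06103767376135908
b sides 0.08515047423049416 0.06146434378355171
g sides 0.08698284943199333 0.060852939349802945
y (array([ 0.52817564, -0.33845629]), np.float64(-0.25321152450119205)) direct [ 0.52343044 -0.33566749]
b (array([0.52412891, 0.10500622]), np.float64(-0.21392725441896934)) direct [0.52770969 0.10388837]
g (array([0.47070491, 0.35741167]), np.float64(-0.27732617645840596)) direct [0.47255326 0.35692135]
[1.65335319 0.2813964  1.40022865]
False [ 0.5284 -0.3385  0.0228] [-1.7  1.9  9.6] 21.6667
False [ 0.5284 -0.3386  0.0227] [-4.1  3.5 17.4] 21.9167
```

```bash
python3 - <<'E' | tail -4
from press import *
p=sense()["tcp_pos"][:2]; move_straight([*p,.17],speed=.2)
press("b",.033,.0185,12)
p,a=T["b"]; c=cb
goto([.548,.101,.2],down(np.pi/2)); wait(.2)
w=get_image("wrist")[60:260,150:350]; sd=get_image("side")[195:255,237:297]; sc=get_image("side")[115:175,274:334]
cv2.imwrite("pics/b2.png",np.hstack([cv2.resize(i[:,:,::-1],(266,266),interpolation=2) for i in(w,sd,sc)])); print(sense()["clock"])
E
```

```text
b (array([0.5241289 , 0.10500529]), np.float64(-0.21392597276775926)) direct [0.52770968 0.10388744]
g (array([0.4707049 , 0.35741076]), np.float64(-0.27732490230457146)) direct [0.47255324 0.35692045]
b True [0.524  0.1051 0.0229] [-0.6 -0.3  5.4] 26.8083
28.625
```

View pics/b2.png

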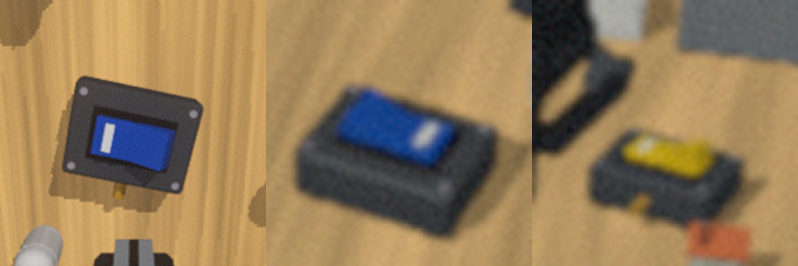

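```bash
python3 - <<'E' | tail -3
from press import *
g=press("g",.030,.0165,14)
wait(.3); s=sense(); print(s["force"].round(1),s["clock"])
E
```

```text
g (array([0.47066091, 0.35753272]), np.float64(-0.2773152276038762)) direct [0.47251156 0.3570381 ]
g True [0.4706 0.3575 0.0209] [-1.3 -0.8  6.1] 32.0333
[-0.3 -0.9  0.2] 33.4833
```

```bash
python3 -c "
from workcell import *
print(close_job())"
```

```text
the job is handed in; nothing more can be done
None
```

I pressed yellow, blue and green in that order and handed the job in at about 33.5 s. Both rockers hit their dead stop and the green button bottomed out and was released, judging by force and height; I took no picture after the green press, and the verdict was not shown to me.

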